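# Slide the paint case home down its parking lane

## Task

Push the small wooden case, which stands askew on the landing, down the lane between the two guide rails until it sits fully home and square against the end stop, without the case or the robot ever touching either rail. Only push it with the outside of the fingers, from its sides and back: do not lift or tip it and do not touch its handle. Leave the jars, bottle and other things around it where they are, and finish with the robot clear of the case.

Things in the scene. Friction and masses are not known exactly. Their poses are not given: they have to be found in the camera images.
- lane: Fixed plywood board 400 (x) x 260 (y) x 10 mm; origin centred under it on the bench, z up. +x is the pushing direction. x -200 to 0 mm: open landing. x 0 to 178 mm: lane between two dark wooden rails, 116 mm wide, centred on y = 0, closed by a dark end stop (144 wide, 30 mm high over the board) with its face at x = 178 mm. Place and yaw vary.
- rail_left: Left guide rail (looking along the lane's +x), a fixed dark wooden batten 178 long x 14 wide x 18 mm high on the board; origin at the centre of its underside, at lane x = 89, y = +65 mm, z = 10 mm. Its top is 28 mm above the bench.
- rail_right: Right guide rail, the same batten at lane x = 89, y = -65 mm.
- lane_mouth (a point): Point on the board's top surface, mid-way between the two rails at their open ends (lane x = 0, y = 0).
- lane_end (a point): Point on the board's top surface at the middle of the end stop's face (lane x = 178 mm, y = 0).
- case: Loose closed wooden case with steel corners: 120 (its x) x 96 (y) x 54 mm high without handle; origin centred under it, z up. 0.3 to 0.6 kg, takes 2 to 7 N to slide and stops when no longer pushed. Starts on the landing, its +x roughly along the lane, aside of the lane's line by up to 35 mm and up to 0.22 rad askew. The 96 mm wide face at -x is its back.
- case_handle: Black carrying handle fixed on top of the case, along the case's x: 72 long, 8 mm thick, top 18 mm above the case's top; origin at the centre of the case's top. Not to be touched.
- jar_a: Bystander: small glass jar, 42 mm diameter, 60 mm high, standing on the board outside the left rail; origin at its underside.
- bottle_b: Bystander: white bottle, 40 mm diameter, 85 mm high, standing on the board outside the right rail; origin at its underside.
- jar_c: Bystander: amber jar, 60 mm diameter, 75 mm high, on the bench beyond the end stop; origin at its underside.
- can_d: Bystander: can, 70 mm diameter, 90 mm high, on the bench to the left; origin at its underside.
- mug_e: Bystander: white mug, 76 mm diameter, 90 mm high, on the bench to the right; origin at its underside.
- spatula_f: Bystander: spatula lying on the bench to the right; origin at its middle.
- offcut_g: Bystander: wooden offcut 120 x 45 x 30 mm lying on the bench to the left; origin at the centre of its underside.
Things that resemble listed ones, but are neither listed nor needed, are in the scene too. There is more than one size of the case; the one meant has the size given above.

How it is judged:
By the outcome, as a careful person would: the job done as asked, in the order asked, and still so for the second after the job is handed in, with the robot touching nothing.
It also fails if it takes over 72 s, if anything falls off the work surface, if the arm or the gripper's body presses on something with over 40 N, if the wrist force passes 120 N, or if a joint passes its speed limit or range.

## Robot

A 6-joint arm with a two-finger parallel gripper is mounted at the origin on the work surface. World frame = base frame: x ahead of the robot, y to its left, z up, the work surface at z = 0. Lengths are in m, angles in rad, forces in N, time in s.
With the tool pointing down it reaches from about 0.425 to 1.125 m from the base axis. Payload 14.9 kg.
Tool frame: the origin (TCP) lies midway between the tips of the shut fingers; the grasp point (between the pads) lies 19 mm behind it; z points along the fingers, y is the line along which they close (so a half turn about z gives the same grasp; the last joint's range is limited). The gripper opens to 91 mm and grips with 3 to 60 N. Pads are 32 mm wide; open, the fingers measure 118 mm over their backs; the gripper's body (76 mm by 178 mm) begins 60 mm behind the grasp point.
Start: joints at [1.144, 0.379, 1.734, -0, 1.028, -0.033], TCP at [0.269, 0.646, 0.214] pointing down, gripper open.
Joint ranges: [-2.77, 2.77], [-0.74, 2.19], [0, 2.66], [-1.06, 4.2], [0.31, 2.87], [-3.08, 3.08]. Speed limits (rad/s): [1.89, 1.89, 2.39, 3.14, 3.14, 3.14].

## Interface

Orientations are given as a unit quaternion [x, y, z, w].
In Python, from rig import env, grab_frame, camera_info, finder gives the robot as it stands.
- The arm moves only by the tool step_arm, never from a script. Its argument "increments" is text: rows parted by semicolons, each of 7 numbers parted by spaces: the turn, a rotation vector about the world's x, y, z in units of 6 degrees (1.0 is 6 degrees), then the shift along the world's x, y, z in m, then the finger opening in m, from 0 to 0.0912. In form: rx ry rz dx dy dz hand; .... A call has 1 to 20 rows; each row is the pose to reach, as a shift and turn from the pose commanded when the call began; what a row does not reach only later rows make up. A row lasts 1/12 s, in which the tool goes at most 41.7 mm and 7.16 degrees, less where a joint would pass 70% of its speed; a pose out of reach is approached as far as the arm can. A call with a gripper value outside its range is refused whole. The fingers move at their own pace and stop on an object; "newtons" is the grip in N (left out, the last holds). Time passes only in rows, so rows that repeat a pose let the fingers close. It gives the time, the measured TCP pose, the force, the opening and the grip force at its end, in the units of the state.
- env.read_state(): the state, without advancing time (a new reading comes with each control period).
- grab_frame(name): name is "side" or "top"; returns the picture (400x640x3 uint8, red, green, blue); there is no depth.
- camera_info(name): a dict with "vfov" (degrees; the focal length in pixels is half the picture's height over the tangent of half this angle, whatever the lens; pixels are square), "cx", "cy" (the principal point, pixels), "rvec" (rotation vector, rad) and "tvec" (3), from world to camera coordinates, as OpenCV has them. Camera axes: x right, y down, z forward; pixel columns grow to the right and rows downward; lengths in m; the calibration is good to about 2 mm. A picture is of the moment at which its call begins. camera_info takes no time and is no camera call.
- env.close_job(): hands the job in; it is judged then, once.
Trained networks look in the newest picture that a camera, given by its name, has taken for a name from the list of things; names that differ only in an ending like _2 or _b are one class to them, and where a whole thing is asked for, a point or a joint stands for the part that bears it (a point fixed in the world has none). Each returns a list of dicts, best first, with "confidence" (0 to 1); they miss things now and then, are a little off and sometimes report something else, mostly with a low value. They report only what shows in the picture. A call takes as long as a camera call. They do not tell look-alikes from the thing itself.
- finder.recognise(camera, name): "extent" ([left, top, right, bottom] in pixels, round what is visible of it).
The state is a dict: "t": time; "joint_positions": joint angles; "qd": joint speeds; "joint_efforts": joint torques, N m; "tool_pos": TCP position; "orientation": TCP orientation; "force": force on the tool from outside, world axes, zero at the start; "moment": the same for the moment, N m; "grip_width": finger opening in m; "finger_force": force on a finger pad.
Only numpy, scipy, OpenCV 4.12 (cv2) and the standard library are available. Lean on these libraries where they do the work, as an engineer would, in place of code of your own. Each camera call takes 0.05 s, during which the arm holds its last target. There are 200 camera calls.

## Working session

There is one attempt and no reset: what is moved stays moved. The work goes in short steps, Python scripts to look and compute and a tool call to move; the robot and the scene stay as the last step left them, time stands still between calls to the robot, and variables do not carry over. Pictures are saved under pics/ and viewed, at most 10 in all, crops included, and the job is handed in when it is done.

Besides the shell and the picture viewer there is one more tool, called after "Call:" as name(argument=value, ...), one argument or row to a line, values as JSON. step_arm: Moves the arm, as the interface text tells. Its arguments: {"type":"object","properties":{"increments":{"type":"string"},"newtons":{"type":"number"}},"required":["increments"]}

```bash
mkdir -p pics
python3 - <<'E'
from rig import env, grab_frame, camera_info, finder
import cv2
for c in("top","side"):
    f=grab_frame(c); cv2.imwrite(f"pics/{c}0.png",f[:,:,::-1]); print(c,camera_info(c))
    for n in("case","case_handle","lane","rail_left"):
        print(n,[(round(d["confidence"],2),[round(v) for v in d["extent"]]) for d in finder.recognise(c,n)])
print(env.read_state())
E
```

```text
top {'vfov': 50.54605377100131, 'cx': 323.40133870561505, 'cy': 197.2792072906458, 'rvec': array([ 2.23558533, -2.18197427,  0.08865829]), 'tvec': array([-0.03067462,  0.47545559,  1.07869272])}
case [(0.91, [401, 175, 439, 218]), (0.9, [310, 145, 360, 190]), (0.72, [376, 238, 458, 323])]
case_handle [(0.54, [405, 266, 434, 292]), (0.53, [422, 186, 429, 208]), (0.52, [321, 164, 350, 168])]
lane [(0.75, [204, 84, 386, 232])]
rail_left [(0.71, [220, 152, 284, 182]), (0.69, [309, 143, 361, 190])]
side {'vfov': 57.989359677996426, 'cx': 318.258430963731, 'cy': 192.73548894401347, 'rvec': array([ 2.42779526, -0.4824422 ,  0.16060126]), 'tvec': array([-0.44963419,  0.18644114,  0.98452317])}
case [(0.89, [326, 179, 369, 227]), (0.74, [336, 262, 382, 298]), (0.56, [238, 255, 322, 348])]
case_handle [(0.62, [271, 277, 290, 316]), (0.61, [350, 270, 370, 276]), (0.54, [300, 307, 410, 366])]
lane [(0.87, [300, 136, 393, 238])]
rail_left [(0.44, [315, 142, 324, 181])]
{'t': 0.5, 'joint_positions': array([ 1.14368587e+00,  3.78907161e-01,  1.73420866e+00,  5.38178894e-06,
        1.02850431e+00, -3.32927122e-02]), 'qd': array([-0.00077531,  0.00016562, -0.00114704, -0.00170632,  0.00221903,
        0.00117229]), 'joint_efforts': array([-1.46227954e-03, -7.63163209e+01, -4.34441221e+01,  6.50738133e-02,
        3.94643086e-02, -2.57803549e-05]), 'tool_pos': array([0.26860341, 0.64642094, 0.21392245]), 'orientation': array([ 1.95640235e-01,  9.80675736e-01, -1.28509881e-05, -5.37896085e-06]), 'force': array([-0.60549895, -0.40292493,  0.55129515]), 'moment': array([0.05620194, 0.03739734, 0.02660544]), 'finger_force': 0.0, 'grip_width': 0.09131696893311532}
```

View pics/top0.png

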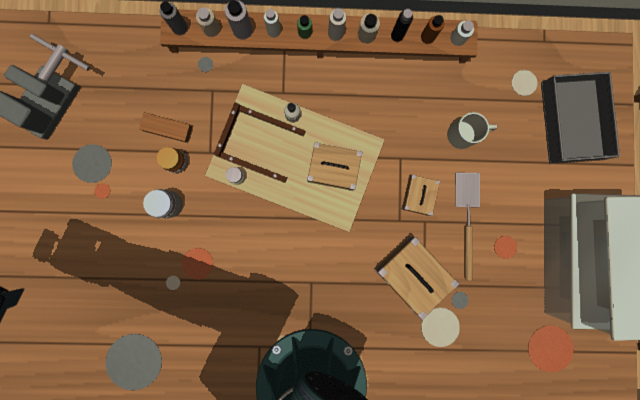

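View pics/side0.png

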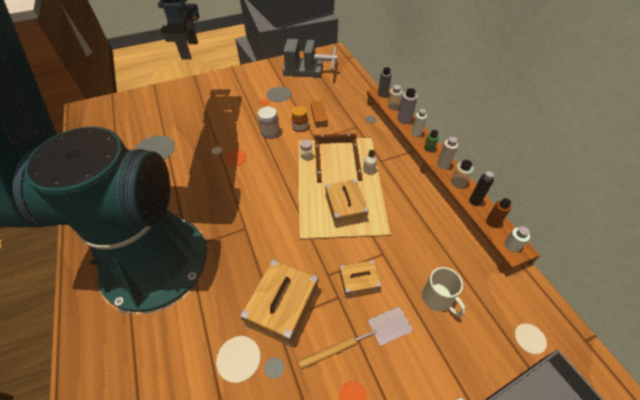

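Look-alikes: the small case at top-view (421,195), the big case at (418,277), and the case on the board's landing at (335,166). The last fits the description. The end stop is at about (228,130), so lane +x points left in the top view. I'll check it in a close crop.

```bash
cat > h.py <<'E'
import numpy as np, cv2
from rig import camera_info
def cam(c):
    i=camera_info(c); f=200/np.tan(np.radians(i["vfov"]/2))
    K=np.array([[f,0,i["cx"]],[0,f,i["cy"]],[0,0,1.]]); return K,cv2.Rodrigues(i["rvec"])[0],i["rvec"],np.array(i["tvec"],float)
def proj(c,P):
    K,R,r,t=cam(c); return cv2.projectPoints(np.atleast_2d(P).astype(float),r,t,K,None)[0][:,0]
def unproj(c,uv,z):
    K,R,r,t=cam(c); uv=np.atleast_2d(uv).astype(float)
    d=np.c_[uv,np.ones(len(uv))]@np.linalg.inv(K).T@R; o=-R.T@t
    return o+d*((z-o[2])/d[:,2])[:,None]
def place(pose,P): # pose x,y,yaw
    x,y,a=pose;P=np.atleast_2d(P).astype(float);c,s=np.cos(a),np.sin(a)
    return np.c_[x+c*P[:,0]-s*P[:,1],y+s*P[:,0]+c*P[:,1],P[:,2]]
E
python3 - <<'E'
import cv2
t=cv2.imread("pics/top0.png");s=cv2.imread("pics/side0.png")
cv2.imwrite("pics/topc.png",cv2.resize(t[80:236,203:390],None,fx=3.8,fy=3.8,interpolation=cv2.INTER_CUBIC))
from h import *
print(unproj("top",[[335,166]],.064),unproj("top",[[244,84],[384,141],[351,231],[206,175]],.01),unproj("side",[[301,140],[379,137],[388,235],[299,236]],.01))
E
```

```text
[[ 0.55132155 -0.04448544  0.064     ]] [[ 0.76632993  0.19454323  0.01      ]
 [ 0.6272764  -0.17400097  0.01      ]
 [ 0.39099224 -0.09237565  0.01      ]
 [ 0.52594092  0.28375605  0.01      ]] [[ 0.53684655  0.28201973  0.01      ]
 [ 0.79593379  0.19009692  0.01      ]
 [ 0.62659148 -0.17708511  0.01      ]
 [ 0.3930317  -0.08357527  0.01      ]]
```

View pics/topc.png

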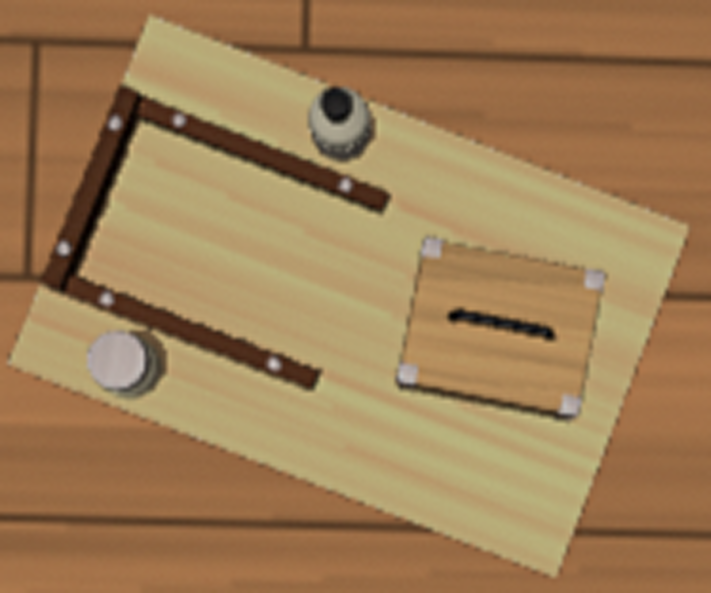

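The chosen case has silver corners at top pixels (315,142), (362,151), (354,189) and (308,179), and its proportions match. The rail mouths are at about (304,134) and (287,180). Next I fit the lane and case poses by edges.

```bash
cat >> h.py <<'E'
from scipy.optimize import least_squares, minimize
def edgemap(img):
    g=cv2.GaussianBlur(cv2.resize(img,None,fx=4,fy=4,interpolation=cv2.INTER_CUBIC),(0,0),3).astype(np.float32)
    m=np.sqrt(sum(cv2.Sobel(g[...,k],cv2.CV_32F,1,0)**2+cv2.Sobel(g[...,k],cv2.CV_32F,0,1)**2 for k in range(3)))
    return np.minimum(m,np.percentile(m,97))
def seg(a,b,n=60): return np.linspace(a,b,n)
def box(x0,x1,y0,y1,z):
    c=[(x0,y0,z),(x1,y0,z),(x1,y1,z),(x0,y1,z)]; return np.vstack([seg(c[i],c[(i+1)%4]) for i in range(4)])
LANE=np.vstack([box(-.2,.2,-.13,.13,.01),box(0,.178,.058,.072,.028),box(0,.178,-.072,-.058,.028)])
CASE=box(-.06,.06,-.048,.048,.064)
def refine(ems,model,p0):
    def cost(p):
        W=place(p,model);s=0
        for c,em in ems.items():
            q=(proj(c,W)+.5)*4-.5
            s-=cv2.remap(em,q[:,0].astype(np.float32)[:,None],q[:,1].astype(np.float32)[:,None],cv2.INTER_LINEAR).mean()/em.max()
        return s
    r=minimize(cost,p0,method="Nelder-Mead",options=dict(initial_simplex=np.array(p0)+np.vstack([np.zeros(3),np.diag([.005,.005,.04])]),xatol=1e-5,fatol=1e-6)); return r.x,r.fun
def rel(L,C):
    d=C[:2]-L[:2];c,s=np.cos(L[2]),np.sin(L[2]);return np.array([c*d[0]+s*d[1],-s*d[0]+c*d[1],C[2]-L[2]])
def show(img,c,sets,out,roi,f):
    r=cv2.resize(img[roi[1]:roi[3],roi[0]:roi[2]],None,fx=f,fy=f,interpolation=cv2.INTER_CUBIC)
    for S,col in sets:
        for u,v in (proj(c,S)-roi[:2]+.5)*f-.5:
            if 0<=u<r.shape[1] and 0<=v<r.shape[0]: r[int(v),int(u)]=col
    cv2.imwrite(out,r)
E
python3 - <<'E'
from h import *
t=cv2.imread("pics/top0.png");s=cv2.imread("pics/side0.png")
def px(l): return np.array([((x+.5)/3.8-.5+203,(y+.5)/3.8-.5+80) for x,y in l])
lw=np.array([(.2,-.13,.01),(-.2,-.13,.01),(-.2,.13,.01),(.2,.13,.01),(0,-.058,.028),(0,.058,.028)])
lp=px([(150,15),(688,228),(556,577),(9,362),(383,212),(322,373)])
cw=np.array([(.06,-.048,.064),(-.06,-.048,.064),(-.06,.048,.064),(.06,.048,.064)])
cp=px([(427,237),(606,270),(577,410),(400,378)])
fit=lambda W,p,p0:least_squares(lambda q:(proj("top",place(q,W))-p).ravel(),p0)
a=fit(lw,lp,[.58,.05,1.9]);b=fit(cw,cp,[.55,-.04,1.7])
print(a.x,abs(a.fun).max(),b.x,abs(b.fun).max(),rel(a.x,b.x))
em={"top":edgemap(t),"side":edgemap(s)}
for cs in (["top"],["side"],["top","side"]):
    e={c:em[c] for c in cs}
    L,_=refine(e,LANE,a.x);C,_=refine(e,CASE,b.x);print(cs,L.round(4),_,C.round(4),rel(L,C).round(4))
show(s,"side",[(place(L,LANE),(0,0,255)),(place(C,CASE),(255,0,0))],"pics/sov.png",(285,120,405,250),4.6)
E
```

```text
[0.5781452  0.05590318 1.22255326] 1.279987800354661 [ 0.55433563 -0.04418525  1.40900591] 0.8503073059200972 [-0.10220543 -0.0117745   0.18645265]
['top'] [0.5784 0.0562 1.2256] -0.629931628704071 [ 0.5535 -0.0432  1.4166] [-0.102  -0.0102  0.191 ]
['side'] [0.5801 0.0545 1.2242] -0.7673702836036682 [ 0.5548 -0.0454  1.3888] [-0.1025 -0.0102  0.1647]
['top', 'side'] [0.5786 0.0559 1.2268] -1.368359923362732 [ 0.554  -0.0437  1.4047] [-0.1021 -0.0104  0.1779]
```

View pics/sov.png

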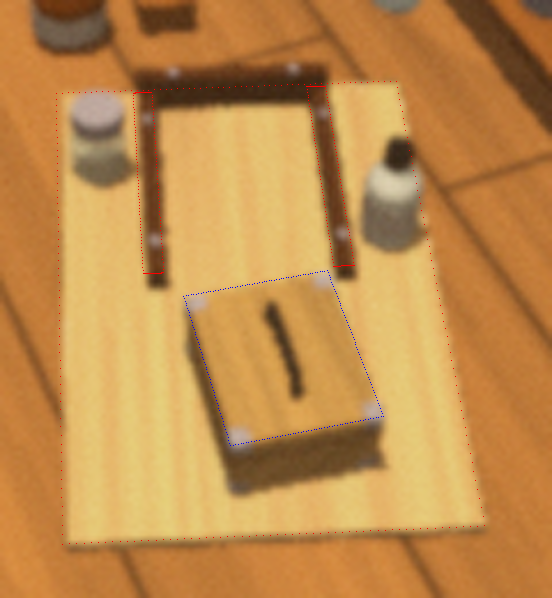

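The fit holds in both cameras: the case is at lane x=-102, y=-10 mm, yaw +0.18 rad. My plan is a two-finger push on the back, along an arc into the lane, with the fingertips above rail height. First I go above the standoff behind the case.

Call:
step_arm(
  increments="0 0 -12.8 0.268 -0.794 0 0.055;0 0 -12.8 0.268 -0.794 0 0.055;0 0 -12.8 0.268 -0.794 0 0.055;0 0 -12.8 0.268 -0.794 0 0.055;0 0 -12.8 0.268 -0.794 0 0.055;0 0 -12.8 0.268 -0.794 0 0.055;0 0 -12.8 0.268 -0.794 0 0.055;0 0 -12.8 0.268 -0.794 0 0.055;0 0 -12.8 0.268 -0.794 0 0.055;0 0 -12.8 0.268 -0.794 0 0.055;0 0 -12.8 0.268 -0.794 0 0.055;0 0 -12.8 0.268 -0.794 0 0.055;0 0 -12.8 0.268 -0.794 0 0.055;0 0 -12.8 0.268 -0.794 0 0.055;0 0 -12.8 0.268 -0.794 0 0.055;0 0 -12.8 0.268 -0.794 0 0.055;0 0 -12.8 0.268 -0.794 0 0.055;0 0 -12.8 0.268 -0.794 0 0.055;0 0 -12.8 0.268 -0.794 0 0.055;0 0 -12.8 0.268 -0.794 0 0.055",
)

```text
t: 2.17
tool_pos: [0.5354, -0.1455, 0.2142]
orientation: [0.763, 0.647, 0.0, 0.0]
force: [0.8, 1.0, -0.2]
grip_width: 0.0551
finger_force: 0.0
```

Call:
step_arm(
  increments="0 0 0 0 0 -0.04 0.055;0 0 0 0 0 -0.08 0.055;0 0 0 0 0 -0.12 0.055;0 0 0 0 0 -0.15 0.055;0 0 0 0 0 -0.17 0.055;0 0 0 0 0 -0.18 0.055;0 0 0 0 0 -0.18 0.055;0 0 0 0 0 -0.18 0.055",
)

```text
t: 2.83
tool_pos: [0.5355, -0.1432, 0.0345]
orientation: [0.762, 0.647, 0.0, 0.0]
force: [0.1, 0.2, 0.0]
grip_width: 0.0549
finger_force: 0.0
```

Run:
```python
from h import *
from rig import env, grab_frame
L=np.array([.5786,.0559,1.2268])
t=grab_frame("top")[:,:,::-1].copy();s=grab_frame("side")[:,:,::-1].copy()
C=np.array([.554,-.0437,1.4047])
r=env.read_state();p=r["tool_pos"];print(p,r["force"])
F=np.vstack([box(-.016,.016,-.041,.041,p[2])])
ps=(p[0],p[1],1.407)
show(s,"side",[(place(L,LANE),(0,0,255)),(place(C,CASE),(255,0,0)),(place(ps,F),(0,255,0))],"pics/s1.png",(285,120,405,250),4.6)
```

```text
[ 0.53617102 -0.14344559  0.03547328] [ 0.53126568  0.76956674 -0.07906171]
```

View pics/s1.png

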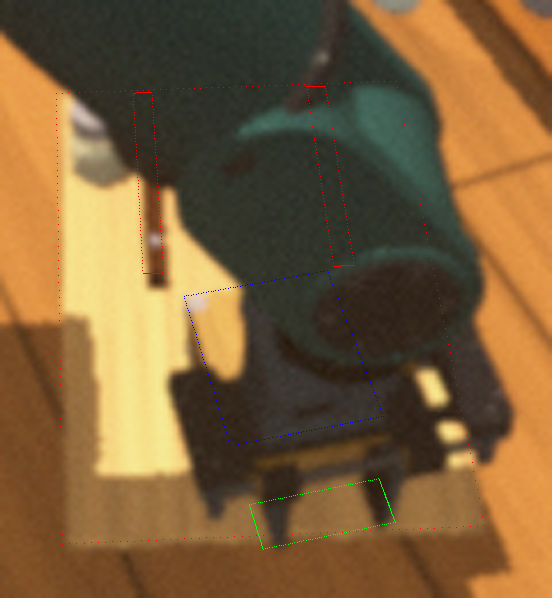

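The view shows the fingertips centred behind the case back, clear of it. I advance to contact.

Call:
step_arm(
  increments="0 0 0 0.001 0.006 0 0.055;0 0 0 0.002 0.012 0 0.055;0 0 0 0.003 0.016 0 0.055;0 0 0 0.003 0.02 0 0.055;0 0 0 0.004 0.022 0 0.055;0 0 0 0.004 0.024 0 0.055;0 0 0 0.004 0.024 0 0.055",
)

```text
t: 3.52
tool_pos: [0.5393, -0.1189, 0.034]
orientation: [0.762, 0.647, 0.0, 0.0]
force: [-0.2, 0.2, -0.7]
grip_width: 0.0549
finger_force: 0.0
```

Call:
step_arm(
  increments="0 0 0 0 0.002 0 0.055;0 0 0 0.001 0.004 0 0.055;0 0 0 0.001 0.006 0 0.055;0 0 0 0.001 0.008 0 0.055",
)

```text
t: 3.85
tool_pos: [0.5402, -0.1112, 0.034]
orientation: [0.763, 0.647, -0.0, 0.0]
force: [-0.3, -4.6, 1.5]
grip_width: 0.0549
finger_force: 1.9
```

Contact at 4.6 N. First half of the arc: 45 mm forward while the yaw falls by 0.089 rad (0.85 units).

Call:
step_arm(
  increments="0 0 -0.06 0.0001 0.003 0 0.055;0 0 -0.11 0.0002 0.006 0 0.055;0 0 -0.17 0.0003 0.009 0 0.055;0 0 -0.23 0.0005 0.012 0 0.055;0 0 -0.28 0.0006 0.015 0 0.055;0 0 -0.34 0.0008 0.018 0 0.055;0 0 -0.4 0.001 0.021 0 0.055;0 0 -0.45 0.0012 0.024 0 0.055;0 0 -0.51 0.0014 0.027 0 0.055;0 0 -0.57 0.0017 0.03 0 0.055;0 0 -0.62 0.002 0.033 0 0.055;0 0 -0.68 0.0023 0.036 0 0.055;0 0 -0.74 0.0026 0.039 0 0.055;0 0 -0.79 0.0029 0.042 0 0.055;0 0 -0.85 0.0033 0.045 0 0.055;0 0 -0.85 0.0033 0.045 0 0.055",
)

```text
t: 5.18
tool_pos: [0.5434, -0.0655, 0.0339]
orientation: [0.791, 0.612, 0.0, -0.0]
force: [0.3, -0.6, 0.2]
grip_width: 0.055
finger_force: 0.0
```

Back off to look.

Call:
step_arm(
  increments="0 0 0 -0.003 -0.03 0 0.055;0 0 0 -0.01 -0.06 0.02 0.055;0 0 0 -0.02 -0.1 0.05 0.055;0 0 0 -0.02 -0.14 0.08 0.055;0 0 0 -0.02 -0.18 0.1 0.055;0 0 0 -0.02 -0.2 0.1 0.055;0 0 0 -0.02 -0.2 0.1 0.055;0 0 0 -0.02 -0.2 0.1 0.055",
)

```text
t: 5.85
tool_pos: [0.5235, -0.2675, 0.1344]
orientation: [0.791, 0.611, 0.0, 0.0]
force: [0.2, 0.6, 0.1]
grip_width: 0.0549
finger_force: 0.0
```

```bash
cat > look.py <<'E'
import sys
from h import *
from rig import env, grab_frame
n=sys.argv[1];p0=[float(v) for v in sys.argv[2:5]]
L=np.array([.5786,.0559,1.2268])
im={c:grab_frame(c)[:,:,::-1].copy() for c in("top","side")}
em={c:edgemap(im[c]) for c in im}
for cs in (["top"],["side"],["top","side"]):
    C,f=refine({c:em[c] for c in cs},CASE,place((*L[:2],L[2]),[[p0[0],p0[1],0]])[0,:2].tolist()+[L[2]+p0[2]]);print(cs,round(f,2),C.round(4),rel(L,C).round(4))
r=env.read_state();print(r["tool_pos"],r["t"])
o=[]
for c,roi in(("top",(203,80,363,240)),("side",(285,120,405,240))):
    show(im[c],c,[(place(L,LANE),(0,0,255)),(place(C,CASE),(255,0,0))],f"pics/_{c}.png",roi,400/(roi[2]-roi[0]));o.append(cv2.imread(f"pics/_{c}.png")[:400,:400])
cv2.imwrite(f"pics/{n}.png",np.hstack(o))
E
python3 look.py l1 -.058 -.004 .09
```

```text
['top'] -0.68 [0.5643 0.0079 1.3004] [-0.05   -0.0027  0.0736]
['side'] -0.56 [0.5567 0.0095 1.3665] [-0.0511  0.005   0.1397]
['top', 'side'] -1.13 [0.5578 0.0096 1.3168] [-0.0506  0.004   0.09  ]
[ 0.5228428  -0.26523098  0.13318398] 5.95
```

View pics/l1.png

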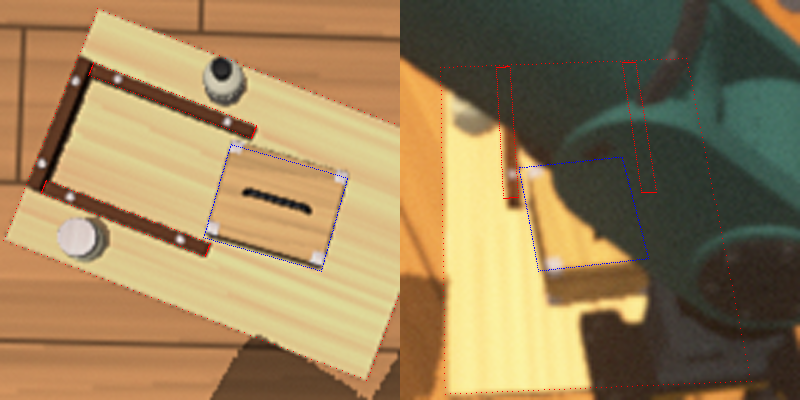

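Top view: the case is entering the mouth at lane (-50,-3) mm, yaw ≈0.08, with about 8 mm clearance each side. The pusher-to-back offset works out at 16 mm. I return to contact.

Call:
step_arm(
  increments="0 0 0 0 0.04 -0.02 0.055;0 0 0 0.005 0.08 -0.04 0.055;0 0 0 0.01 0.11 -0.07 0.055;0 0 0 0.015 0.14 -0.09 0.055;0 0 0 0.017 0.16 -0.1 0.055;0 0 0 0.019 0.18 -0.1 0.055;0 0 0 0.019 0.19 -0.1 0.055;0 0 0 0.02 0.196 -0.1 0.055;0 0 0 0.02 0.198 -0.1 0.055;0 0 0 0.02 0.198 -0.1 0.055",
)

```text
t: 6.78
tool_pos: [0.5436, -0.0681, 0.0343]
orientation: [0.79, 0.613, 0.0, 0.0]
force: [-0.1, 0.2, -0.1]
grip_width: 0.0548
finger_force: 0.0
```

Call:
step_arm(
  increments="0 0 0 0.0003 0.0025 0 0.055;0 0 -0.07 0.0007 0.0056 0 0.055;0 0 -0.14 0.0011 0.0087 0 0.055;0 0 -0.21 0.0015 0.0118 0 0.055;0 0 -0.29 0.002 0.015 0 0.055;0 0 -0.36 0.0025 0.018 0 0.055;0 0 -0.43 0.003 0.021 0 0.055;0 0 -0.5 0.0035 0.0242 0 0.055;0 0 -0.57 0.004 0.0273 0 0.055;0 0 -0.64 0.0046 0.0304 0 0.055;0 0 -0.72 0.0052 0.0335 0 0.055;0 0 -0.79 0.0059 0.0366 0 0.055;0 0 -0.86 0.0066 0.0397 0 0.055;0 0 -0.86 0.0072 0.0426 0 0.055;0 0 -0.86 0.0072 0.0426 0 0.055",
)

```text
t: 8.03
tool_pos: [0.5509, -0.0258, 0.0342]
orientation: [0.818, 0.576, 0.0, 0.0]
force: [-0.4, 0.6, 1.1]
grip_width: 0.055
finger_force: 0.0
```

```bash
python3 look.py l2 -.010 -.001 0; python3 -c "
from rig import env;from h import *
from scipy.spatial.transform import Rotation as R
r=env.read_state();q=R.from_quat(r['orientation']).as_matrix();print(q[:,1],q[:,2],np.arctan2(q[1,1],q[0,1])+np.pi/2,r['force'])"
```

```text
['top'] -0.43 [0.5782 0.0472 1.2349] [-0.0083 -0.0025  0.0081]
['side'] -0.41 [0.5656 0.0479 1.2332] [-0.0119  0.0096  0.0064]
['top', 'side'] -0.77 [0.578  0.0468 1.231 ] [-0.0088 -0.0025  0.0042]
[ 0.55068382 -0.02575432  0.03402628] 8.1333
[ 9.41702589e-01 -3.36446408e-01  2.21646860e-04] [ 2.68785778e-04  9.35346948e-05 -9.99999960e-01] 1.2276555587734626 [0.10182243 0.55304803 0.20494486]
```

View pics/l2.png

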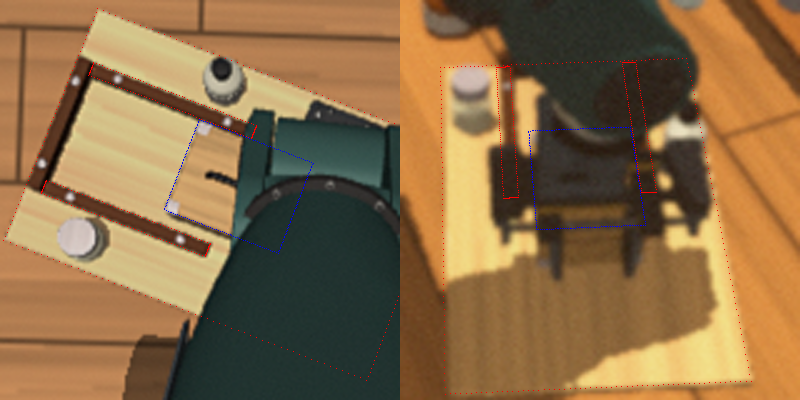

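Top view: the case is square in the mouth at lane (-8,-2.5) mm, with clear gaps to both rails. I push straight, 110 mm.

Call:
step_arm(
  increments="0 0 0 0.0018 0.0052 0 0.055;0 0 0 0.0037 0.0104 0 0.055;0 0 0 0.0056 0.0155 0 0.055;0 0 0 0.0074 0.0207 0 0.055;0 0 0 0.0093 0.0259 0 0.055;0 0 0 0.0111 0.0311 0 0.055;0 0 0 0.013 0.0362 0 0.055;0 0 0 0.0148 0.0414 0 0.055;0 0 0 0.0167 0.0466 0 0.055;0 0 0 0.0185 0.0518 0 0.055;0 0 0 0.0204 0.057 0 0.055;0 0 0 0.0222 0.0621 0 0.055;0 0 0 0.0241 0.0673 0 0.055;0 0 0 0.026 0.0725 0 0.055;0 0 0 0.0278 0.0777 0 0.055;0 0 0 0.0297 0.0828 0 0.055;0 0 0 0.0315 0.088 0 0.055;0 0 0 0.0334 0.0932 0 0.055;0 0 0 0.0352 0.0984 0 0.055;0 0 0 0.037 0.1036 0 0.055",
)

```text
t: 9.8
tool_pos: [0.5876, 0.078, 0.034]
orientation: [0.817, 0.576, -0.0, 0.0]
force: [-2.1, -5.9, 4.7]
grip_width: 0.0548
finger_force: 3.1
```

Call:
step_arm(
  increments="0 0 0 0.001 0.0028 0 0.055;0 0 0 0.002 0.0056 0 0.055;0 0 0 0.003 0.0085 0 0.055;0 0 0 0.004 0.0113 0 0.055;0 0 0 0.0044 0.0122 0 0.055;0 0 0 0.0047 0.0132 0 0.055;0 0 0 0.005 0.0141 0 0.055;0 0 0 0.005 0.0141 0 0.055",
)

```text
t: 10.47
tool_pos: [0.5925, 0.092, 0.034]
orientation: [0.817, 0.576, -0.0, -0.0]
force: [-1.5, -4.3, 3.7]
grip_width: 0.0552
finger_force: 2.1
```

Call:
step_arm(
  increments="0 0 0 0.0003 0.0009 0 0.055;0 0 0 0.0007 0.0019 0 0.055;0 0 0 0.001 0.0028 0 0.055;0 0 0 0.0012 0.0033 0 0.055;0 0 0 0.0012 0.0033 0 0.055",
)

```text
t: 10.88
tool_pos: [0.5934, 0.0947, 0.034]
orientation: [0.817, 0.576, -0.001, 0.0]
force: [-3.9, -11.1, 7.4]
grip_width: 0.0552
finger_force: 6.1
```

Call:
step_arm(
  increments="0 0 0 0.0003 0.0009 0 0.055;0 0 0 0.0005 0.0014 0 0.055;0 0 0 0.0005 0.0014 0 0.055;0 0 0 0.0005 0.0014 0 0.055",
)

```text
t: 11.22
tool_pos: [0.5933, 0.0949, 0.034]
orientation: [0.817, 0.576, -0.002, 0.0]
force: [-8.6, -25.2, 14.4]
grip_width: 0.0552
finger_force: 13.4
```

Force jumped to about 27 N with no further motion, so the case is home. I retreat straight back, then up and away.

Call:
step_arm(
  increments="0 0 0 -0.002 -0.005 0 0.055;0 0 0 -0.007 -0.02 0 0.055;0 0 0 -0.014 -0.04 0 0.055;0 0 0 -0.024 -0.068 0.01 0.055;0 0 0 -0.034 -0.096 0.04 0.055;0 0 0 -0.044 -0.124 0.07 0.055;0 0 0 -0.05 -0.16 0.1 0.055;0 0 0 -0.05 -0.2 0.12 0.055;0 0 0 -0.05 -0.24 0.12 0.055;0 0 0 -0.05 -0.28 0.12 0.055;0 0 0 -0.05 -0.3 0.12 0.055;0 0 0 -0.05 -0.32 0.12 0.055;0 0 0 -0.05 -0.32 0.12 0.055;0 0 0 -0.05 -0.32 0.12 0.055",
)

```text
t: 12.38
tool_pos: [0.5436, -0.224, 0.1537]
orientation: [0.818, 0.575, 0.0, -0.0]
force: [0.9, 0.9, -0.5]
grip_width: 0.0549
finger_force: 0.0
```

```bash
python3 look.py l3 .118 -.002 0
```

```text
['top'] -0.99 [0.6207 0.1671 1.2341] [ 0.1189 -0.0021  0.0073]
['side'] -0.33 [0.6166 0.1646 1.2715] [0.1151 0.0009 0.0447]
['top', 'side'] -1.29 [0.6199 0.1657 1.2302] [ 0.1173 -0.0019  0.0034]
[ 0.54381683 -0.22260982  0.15364349] 12.4833
```

View pics/l3.png

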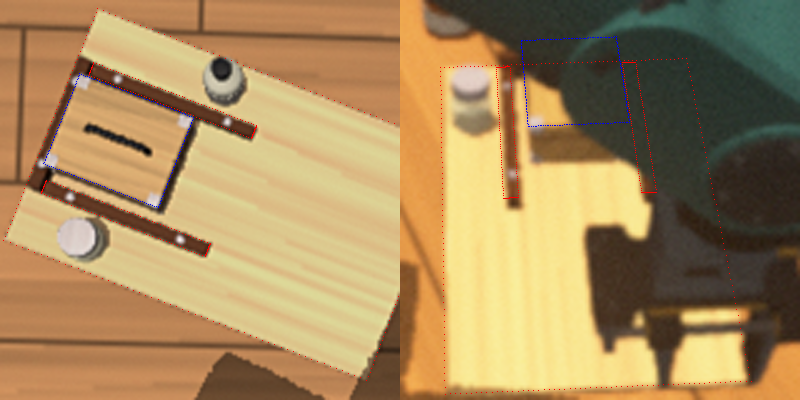

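The picture shows the case against the end stop at lane (118,-2) mm, square within measurement error. There are gaps to both rails, the jar and bottle have not moved, and the robot is clear. I'm handing it in.

```bash
python3 -c "
from rig import env;print(env.close_job())"
```

```text
the job is handed in; nothing more can be done
None
```

The case sits fully home and square against the end stop (lane x ≈ 118 mm, y ≈ −2 mm), with visible gaps to both rails and the robot clear; I handed the job in at about 12.5 s, and no verdict came back.

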